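Clear the code reader and hold a tube block in its corner

ROBOT

A 7-joint arm with a two-finger parallel gripper is mounted at the origin on the work surface. World frame = base frame: x ahead of the robot, y to its left, z up, the work surface at z = 0. Lengths are in mm, angles in degrees, forces in N, time in s.
With the tool pointing down it reaches from about 350 to 775 mm from the base axis. Payload 3.1 kg.
Tool frame: the origin (TCP) lies at the very end of the fingers, on their centre line; the grasp point (between the pads) lies 19 mm behind it (manip.grip_point_offset is the distance from the TCP to the grasp point, in mm); z points along the fingers, y is the direction in which the jaws open and shut (so a half turn about z gives the same grasp; the last joint's range is limited). The gripper opens to 85 mm and grips with 20 to 120 N. Pads are 22 mm wide; open, the fingers measure 114 mm over their backs; the gripper's body (76 mm by 85 mm) begins 54 mm behind the grasp point. The pads swing forward as they close: fully open they stand 13 mm farther back than shut.
Start: joints at [-68.68, 17.813, 0.802, 86.603, -0.252, 75.585, -1.558], TCP at [221.126, 503.608, 231.304] pointing down, gripper open.
Joint ranges: [-154.91, 154.91], [-16.99, 109.72], [-72.82, 74.43], [7.12, 147.25], [-82.49, 262.49], [11.32, 116.49], [-174.64, 174.64]. Speed limits (degrees/s): [159.86, 159.86, 180, 180, 180, 180, 180].

INTERFACE

Orientations are given as [roll, pitch, yaw] about the fixed x, y, z axes, in that order (R = Rz(yaw) Ry(pitch) Rx(roll)).
In Python, from cell import manip gives the robot as it stands.
- The arm moves only by the shell command python3 -m crank 'ROWS' [OPENING] [FORCE]. ROWS is JSON, a list of rows, each an object with "offset": the shift along the tool's x, y, z normalised to -1 to 1, where 1 is 0.4 m, a list of three; "spin": the turn about the tool's z normalised to -1 to 1, where 1 is 6 degrees. In form: [{"offset": [x, y, z], "spin": spin}, ...]. A call has 1 to 12 rows; each row shifts and turns the commanded pose from where the row before left it, along the tool's axes as they then stand; what a row does not reach is not made up. A row lasts 1/10 s, in which the tool goes at most 50 mm and 8.59 degrees, less where a joint would pass 70% of its speed; a pose out of reach is approached as far as the arm can. A call with a number of a shift or a turn outside -1 to 1 is refused whole. A call with a gripper value outside its range is refused whole. OPENING is the opening, from 0 (shut) to 1 (fully open), set as the call begins (- or left out, the last holds). The fingers move at their own pace and stop on an object; FORCE is the grip in N (left out, the last holds). Time passes only in rows, so rows that do not move let the fingers close. It gives the time, the measured TCP pose, the force and the opening at its end, in the units of the state.
- manip.state(): the state, without advancing time (a new reading comes with each control period).
- manip.read_camera(name): name is "scene" or "top"; returns (picture, depth): 384x512x3 uint8, red, green, blue; 384x512 float32, mm along the optical axis (not along the pixel's ray), 0 where there is no reading.
- manip.get_calibration(name): a dict with "intrinsics" (3x3 intrinsics, pixels), "R" (3x3) and "t" (3): a world point X has camera coordinates R X + t. Camera axes: x right, y down, z forward; pixel columns grow to the right and rows downward; lengths in mm; the calibration is good to about 2 mm. A picture is of the moment at which its call begins. get_calibration takes no time and is no camera call.
- manip.job_done(): hands the job in, once; it reports no verdict.
The state is a dict: "t": time; "qpos": joint angles; "joint_velocities": joint speeds; "effort": joint torques, N m; "tcp_pos": TCP position; "ee_rot": TCP orientation; "force": force on the tool from outside, world axes, zero at the start; "ft_torque": the same for the moment, N m; "grip_width": finger opening in mm.
Only numpy, scipy, OpenCV 4.12 (cv2) and the standard library are available. Lean on these libraries where they do the work, as an engineer would, in place of code of your own. Each camera call takes 0.05 s, during which the arm holds its last target. There are 200 camera calls.

TASK

A spent vial was left lying on the glass of the code reader: drop it into the discard tub first. Then fetch the tube block from the bench, lay it flat on the reader and press it into the corner so that it sits squarely against both steel stops at once, firmly but without ramming them. Finish while holding: keep your grip on the block and keep it pressed against both stops when the program ends. Leave the tip box, tube rack and beaker where they are.

Things in the scene. Friction and masses are not known exactly. Their poses are not given: they have to be found in the camera images.
- nest: the code reader: a fixed white flat base 172 (x) x 126 (y) x 12 mm thick, grey glass window in its top. Origin at the centre of its underside, on the bench; z up. The block lies on its top, 12 mm above the bench. Two steel stops stand along its +x and +y edges; the -x and -y edges are open. Turned by up to 0.35 rad
- stop_far: fixed dark steel bar on the reader along its +x edge, 80 mm long (along y), 12 mm thick, 22 mm high. Origin on the inner face (the face that looks to the reader's -x and that the block touches), half-way along, at the level of the reader's top; axes as the reader's. The inner face is at x = +70 mm of the reader, the bar's middle at y = -6 mm
- stop_left: fixed dark steel bar on the reader along its +y edge, 110 mm long (along x), 12 mm thick, 22 mm high. Origin on the inner face (the face that looks to the reader's -y and that the block touches), half-way along, at the level of the reader's top; axes as the reader's. The inner face is at y = +47 mm of the reader, the bar's middle at x = 0
- block_center (a point): the tube block: bare aluminium, 127 (x) x 85 (y) x 28 mm high, dark wells on top, with a grip rib along the middle (58 mm high over all). 0.3 to 0.6 kg. Point on its centre line 29 mm above the underside; z up. Starts on the bench left or right of the reader. Either way round will do, long sides along the reader's x; seated, its centre is at x +6.5, y +4.5 mm of the reader
- block_rib (a point): the middle of the block's grip rib: 80 mm long (x), 14 mm wide (y), 30 mm high; point 43 mm above the block's underside, 15 mm below the rib's top and 15 mm above the block's flat top. Pinch it across y
- vial_center (a point): the spent vial: a square white plastic bottle 24 x 24 mm with a round grey cap 21 mm across at +x, 66 mm long over all along x, about 35 g, lying on its side on the reader. This point is half-way along it and half-way up (12 mm above its underside); the square body reaches from 33 mm on its -x side to 19 mm on its +x side; pinch it across y (24 mm)
- tub: the discard tub: a fixed grey open-topped box 160 (x) x 124 (y) x 70 mm high, walls and floor 4 to 5 mm. Origin at the centre of its underside on the bench; z up. On the other side of the reader from the block
- tipbox_center (a point): bystander, leave alone: tip box 120 x 82 x 47 mm with a blue insert; point at its centre
- rack_center (a point): bystander, leave alone: blue tube rack 75 x 170 x 50 mm; point at its centre
- beaker_center (a point): bystander, leave alone: clear plastic beaker, 64 mm across, 75 mm high; point at its centre
Things that resemble listed ones, but are neither listed nor needed, are in the scene too. What is shaped like the part that bears block_center but green, orange or yellow is not meant.

How it is judged (in metres and radians):
On the way, in this order (a step that is already met when the one before it is completed fails the run):
1. the vial lies in the discard tub, let go (x of vial_center in the frame of tub between -0.078 and 0.078 m and y of vial_center in the frame of tub between -0.06 and 0.06 m and z of vial_center in the frame of tub below 0.06 m and contact force between the fingers and vial below 0.1 N), for 0.2 s.
2. the block lies flat on the reader, pressed against both stops (x of block_center in the frame of nest between 0.0035 and 0.0095 m and y of block_center in the frame of nest between 0.0015 and 0.0075 m and z of block_center in the frame of nest between 0.039 and 0.043 m and angle between the x axis of block_center and the x axis of nest, either way round below 0.035 rad and angle between block_center's own z axis and vertical below 0.035 rad and contact force between block and stop_far above 2 N and contact force between block and stop_left above 2 N and contact force between the fingers and block above 2 N), for 0.3 s.
At the end, for the whole second after the job is handed in: Vial inside the tub, let go. Block flat on the reader (height within 2 mm, level and square within 0.035 rad), centre within 3 mm per axis of the seated place, pressing each stop with over 2 N, fingers on it with over 2 N, at rest (under 10 mm/s) (all of step 1 and all of step 2 and linear speed of block below 0.01 m/s); the arm keeps its last pose, push and grip.
It fails at once if the block is rammed against a stop (over 60 N) (contact force between block and stop_far above 60 N or contact force between block and stop_left above 60 N).
It fails at once if a bystander is moved by more than 30 mm (distance of any of tipbox_center, rack_center, beaker_center from where it was at the start of the episode above 0.03 m).
It also fails if it takes over 72 s, if anything falls off the work surface, if the arm or the gripper's body presses on something with over 40 N, if the wrist force passes 120 N, or if a joint passes its speed limit or range.

## Working session

There is one attempt and no reset: what is moved stays moved. The work goes in short steps, Python scripts to look and compute and a shell command to move; the robot and the scene stay as the last step left them, time stands still between calls to the robot, and variables do not carry over. Pictures are saved under pics/ and viewed, about 8 in all and at most 12, crops included, and the job is handed in when it is done.

```bash
ls; mkdir -p pics; cat > h.py <<'E'
import numpy as np,cv2
from cell import manip
def snap(n,f):
    p,d=manip.read_camera(n); cv2.imwrite(f'pics/{f}.png',p[:,:,::-1]); np.savez(f'pics/{f}.npz',p=p,d=d); return p,d
def w(n,f,pts,z=None):
    c=manip.get_calibration(n);K=np.array(c['intrinsics']);R=np.array(c['R']);t=np.array(c['t']).ravel();d=np.load(f'pics/{f}.npz')['d']
    out=[]
    for u,v in pts:
        ray=np.linalg.solve(K,[u,v,1.])
        if z is None: s=d[int(round(v)),int(round(u))]
        else:
            o=-R.T@t; r=R.T@ray; s=(z-o[2])/r[2]
        out.append(R.T@(ray*s-t))
    return np.array(out)
E
python3 - <<'E'
from h import *
for n in('scene','top'):
    p,d=snap(n,n+'0'); c=manip.get_calibration(n); print(n,np.round(c['intrinsics'],1).tolist(),(-np.array(c['R']).T@np.array(c['t']).ravel()).round(), np.round(c['R'],2).tolist())
s=manip.state();print(s['t'],s['tcp_pos'],s['ee_rot'],s['force'],s['grip_width'])
E
cd pics; python3 -c "
import cv2
cv2.imwrite('top0b.png',cv2.resize(cv2.imread('top0.png'),(800,600),interpolation=3))"
```

```text
pics
scene [[407.8, 0.0, 251.1], [0.0, 407.8, 195.6], [0.0, 0.0, 1.0]] [1133. -681.  676.] [[0.76, 0.65, -0.01], [0.39, -0.46, -0.8], [-0.52, 0.6, -0.61]]
top [[357.8, 0.0, 255.3], [0.0, 357.8, 191.5], [0.0, 0.0, 1.0]] [ 519.  -59. 1094.] [[0.03, -1.0, 0.02], [-1.0, -0.03, -0.05], [0.06, -0.02, -1.0]]
0.1 [220.86515646 502.99649487 230.35542447] [-1.79880717e+02  2.95916309e-03  1.56294760e+02] [-0.58012019  0.64833576  0.23108247] 85.53214301703173
```

View pics/top0b.png

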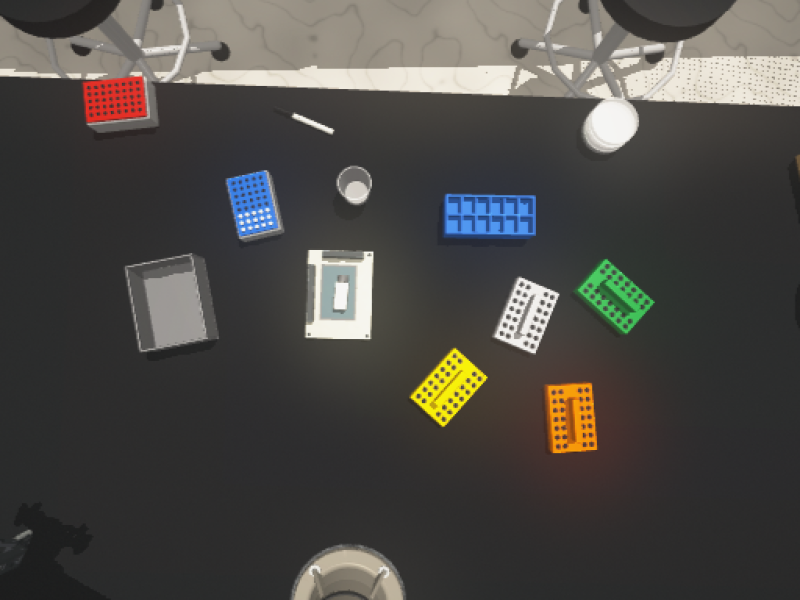

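View pics/scene0.png

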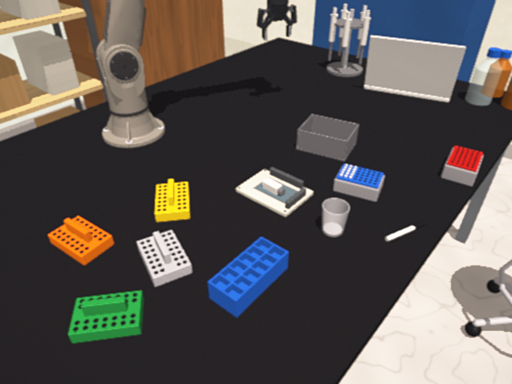

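The top view (800 px) shows the reader at about (340,295) with the vial at (341,293), the tub at (171,303) and the bare aluminium block at (526,315). The bystanders are at (254,205), (490,215) and (354,185). I'll enlarge the important parts.

```bash
python3 - <<'E'
import cv2,numpy as np
a=cv2.imread('pics/top0.png')
# crops: reader 185..250 x150..225 ; block 305..365 x 170..235
A=cv2.resize(a[152:224,190:245],None,fx=7,fy=7,interpolation=cv2.INTER_CUBIC)
B=cv2.resize(a[170:234,310:362],None,fx=7,fy=7,interpolation=cv2.INTER_CUBIC)
H=600
o=np.zeros((H,A.shape[1]+B.shape[1],3),np.uint8);o[:A.shape[0],:A.shape[1]]=A;o[:B.shape[0],A.shape[1]:]=B
print(o.shape,A.shape);cv2.imwrite('pics/crop.png',o)
E
```

```text
(600, 749, 3) (504, 385, 3)
```

View pics/crop.png

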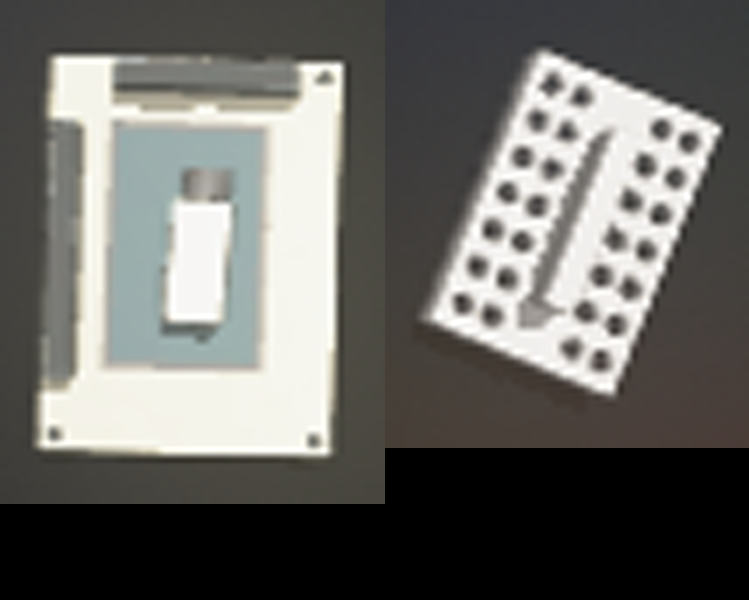

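The crop (7x) shows the reader's top corners at (52,56), (343,64), (330,456), (38,449). The vial body's corners are (176,202), (234,202), (222,322), (165,322). The block's top corners are about (543,50), (722,126), (614,396), (436,320), and its rib leads to the upper right.

```bash
python3 - <<'E'
from h import *
def c(pts,u0,v0,x0=0): return [(u0+(x-x0+.5)/7-.5,v0+(y+.5)/7-.5) for x,y in pts]
def rect(P,name):
    TL,TR,BR,BL=P; ctr=P.mean(0); ax=(TL+TR-BL-BR)/2; ay=(TL+BL-TR-BR)/2
    print(name,ctr.round(1),'lenx %.1f leny %.1f'%(np.linalg.norm(ax[:2]),np.linalg.norm(ay[:2])),'yaw x %.2f y %.2f'%(np.degrees(np.arctan2(ax[1],ax[0])),np.degrees(np.arctan2(-ay[0],ay[1]))))
rect(w('top','top0',c([(52,56),(343,64),(330,456),(38,449)],190,152),12),'reader')
rect(w('top','top0',c([(176,202),(234,202),(222,322),(165,322)],190,152),36),'vialbody')
print(w('top','top0',c([(209,170)],190,152),33))
rect(w('top','top0',c([(543,50),(722,126),(614,396),(436,320)],310,170,385),28),'block')
S=1/1.5625
t=[(126,267),(192,255),(217,340),(140,351)]
rect(w('top','top0',[(x*S,y*S) for x,y in t],70),'tub')
# depth checks
for n,pt in(('glass',[(130,160)]),('vial',[(200,260)]),('bench',[(20,300)])): print(n,w('top','top0',c(pt,190,152)).round(1))
print(w('top','top0',c([(470,250),(560,230)],310,170,385)).round(1))
# depth-based block: points by height 
d=np.load('pics/top0.npz')['d']
for nm,(u0,u1,v0,v1),z0,z1 in(('blocktop',(305,368,165,240),22,34),('rib',(305,368,165,240),45,70),('vial',(205,232,165,205),26,45),('reader',(185,250,145,228),6,18),('stops',(185,250,145,228),27,45)):
    q=[(u,v) for u in range(u0,u1) for v in range(v0,v1)]
    P=w('top','top0',q);m=(P[:,2]>z0)&(P[:,2]<z1);P=P[m]
    r=cv2.minAreaRect(P[:,:2].astype(np.float32));print(nm,m.sum(),np.round(P.mean(0),1),[np.round(x,1) for x in r])
E
```

```text
reader [585.6  34.6  12. ] lenx 169.9 leny 125.7 yaw x 0.02 y 0.25
vialbody [581.4  28.9  36. ] lenx 51.0 leny 24.2 yaw x -3.48 y 1.73
[[620.7992961   26.35723424  33.        ]]
block [ 555.6 -327.9   28. ] lenx 125.0 leny 83.0 yaw x -20.78 y -21.38
tub [555.9 337.   70. ] lenx 158.4 leny 129.9 yaw x 15.74 y 10.97
glass [[626.2  62.4  10.5]]
vial [[582.5  28.9  32.9]]
bench [[564.7 109.5  -2.5]]
[[ 542.5 -281.6   26.5]
 [ 551.8 -316.9   39.9]]
blocktop 1033 [ 553.4 -324.3   27.4] [array([ 519.9, -311.5]), array([ 89.8, 206.8]), np.float64(66.8)]
rib 155 [ 555.6 -325.9   55.9] [array([ 555.5, -327.1]), array([15.2, 79.4]), np.float64(68.8)]
vial 172 [587.6  28.8  34.3] [array([589.2,  29.4]), array([63.2, 24.1]), np.float64(1.2)]
reader 1866 [579.8  30.   11.3] [array([586.5,  29.8]), array([170.2, 136.3]), np.float64(1.6)]
stops 450 [606.3  50.3  33.3] [array([600.3,  42. ]), array([103.3, 135.9]), np.float64(90.0)]
```

Reader centre is about (586,34) with yaw near 0, vial (588.5,29) with yaw about -2.5°, block (555.5,-327) with yaw about -21°, and tub (556,337). I'll move above the vial with the jaw partly open, to stay clear of the left stop.

```bash
cat >> h.py <<'E'
def need(x,y,z,yaw):
    from scipy.spatial.transform import Rotation as Ro
    s=manip.state();R=Ro.from_euler('xyz',s['ee_rot'],degrees=True).as_matrix()
    dy=(s['ee_rot'][2]-yaw+180)%360-180
    print('tcp',s['tcp_pos'].round(1),'yaw',round(s['ee_rot'][2],2),'tot offset',((np.array([x,y,z])-s['tcp_pos'])@R/400).round(4),'spin',round(dy/6,3),'F',np.round(s['force'],1),'w',round(s['grip_width'],1),'t',s['t'])
E
python3 -m crank '[{"offset":[-0.09,-0.05,0],"spin":0},{"offset":[-0.09,-0.05,0],"spin":0},{"offset":[-0.09,-0.05,0],"spin":0},{"offset":[-0.09,-0.05,0],"spin":0},{"offset":[-0.09,-0.05,0],"spin":0},{"offset":[-0.09,-0.05,0],"spin":0},{"offset":[-0.09,-0.05,0],"spin":0},{"offset":[-0.09,-0.05,0],"spin":0},{"offset":[-0.09,-0.05,0],"spin":0},{"offset":[-0.09,-0.05,0],"spin":0},{"offset":[-0.09,-0.05,0],"spin":0},{"offset":[-0.09,-0.05,0],"spin":0}]' 0.6 40
python3 -m crank '[{"offset":[-0.08,-0.04,0],"spin":0},{"offset":[0,0,0],"spin":-0.9},{"offset":[0,0,0],"spin":-0.9},{"offset":[0,0,0],"spin":-0.9},{"offset":[0,0,0],"spin":-0.9},{"offset":[0,0,0],"spin":0},{"offset":[0,0,0],"spin":0},{"offset":[0,0,0],"spin":0}]'
python3 -c "
from h import *;need(588.5,29,70,177.5)"
```

```text
t: 1.3
tcp_pos: [520.6, 108.8, 230.9]
ee_rot: [-180.0, -0.0, 156.3]
force: [1.3, 1.0, 0.2]
grip_width: 51.4
t: 2.1
tcp_pos: [542.9, 82.6, 231.1]
ee_rot: [-180.0, -0.0, 177.8]
force: [0.4, 0.5, -0.5]
grip_width: 51.5
tcp [542.9  82.6 231.1] yaw 177.82 tot offset [-0.1192 -0.1296  0.4027] spin 0.053 F [ 0.4  0.5 -0.5] w 51.5 t 2.1
```

```bash
python3 -m crank '[{"offset":[-0.055,-0.065,0.05],"spin":0.05},{"offset":[-0.055,-0.065,0.1],"spin":0},{"offset":[0,0,0.1],"spin":0},{"offset":[0,0,0.1],"spin":0},{"offset":[0,0,0.05],"spin":0},{"offset":[0,0,0],"spin":0},{"offset":[0,0,0],"spin":0},{"offset":[0,0,0],"spin":0}]'
python3 - <<'E'
from h import *
need(585.5,29,14,177.5)
p,d=snap('scene','sc1'); p2,_=snap('top','top1')
a=cv2.resize(p[130:240,215:345],None,fx=4,fy=4,interpolation=cv2.INTER_CUBIC)
cv2.imwrite('pics/c1.png',a[:,:,::-1])
E
```

```text
t: 2.9
tcp_pos: [585.7, 30.3, 75.3]
ee_rot: [180.0, 0.2, 177.6]
force: [1.0, -0.1, 0.5]
grip_width: 51.1
tcp [585.7  30.3  75.3] yaw 177.59 tot offset [ 0.0011 -0.0034  0.1533] spin 0.015 F [ 1.  -0.1  0.5] w 51.1 t 2.9
```

View pics/c1.png

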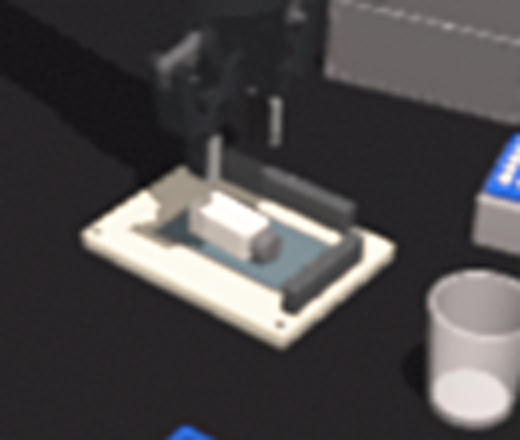

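The crop shows the open fingers at (215,160) and (275,120), on either side of and above the vial at (235,225), clear of both stops. I'll descend and close.

```bash
python3 -m crank '[{"offset":[0,-0.003,0.06],"spin":0},{"offset":[0,0,0.05],"spin":0},{"offset":[0,0,0.03],"spin":0},{"offset":[0,0,0.01],"spin":0},{"offset":[0,0,0],"spin":0},{"offset":[0,0,0],"spin":0}]'
python3 -m crank '[{"offset":[0,0,0],"spin":0},{"offset":[0,0,0],"spin":0},{"offset":[0,0,0],"spin":0},{"offset":[0,0,0],"spin":0},{"offset":[0,0,0],"spin":0},{"offset":[0,0,0],"spin":0},{"offset":[0,0,0],"spin":0},{"offset":[0,0,0],"spin":0}]' 0 30
python3 -m crank '[{"offset":[0,0,-0.02],"spin":0},{"offset":[0,0,-0.08],"spin":0},{"offset":[0,0,-0.1],"spin":0},{"offset":[0,0,-0.1],"spin":0},{"offset":[0,0,-0.1],"spin":0},{"offset":[0,0,0],"spin":0},{"offset":[0,0,0],"spin":0}]'
python3 -c "
from h import *;need(556,337,175,177.5)"
```

```text
t: 3.6
tcp_pos: [585.0, 29.1, 14.3]
ee_rot: [180.0, 0.1, 177.6]
force: [0.7, -0.3, 0.3]
grip_width: 51.8
t: 4.4
tcp_pos: [584.9, 29.2, 14.2]
ee_rot: [180.0, 0.1, 177.6]
force: [0.0, -0.8, 4.9]
grip_width: 23.1
t: 5.1
tcp_pos: [584.1, 29.1, 174.2]
ee_rot: [180.0, 0.1, 177.6]
force: [-0.8, 0.3, -0.9]
grip_width: 23.5
tcp [584.1  29.1 174.2] yaw 177.59 tot offset [ 0.1027  0.7662 -0.0019] spin 0.015 F [-0.8  0.3 -0.9] w 23.5 t 5.1
```

```bash
python3 -m crank '[{"offset":[0.01,0.05,0],"spin":0},{"offset":[0.01,0.1,0],"spin":0},{"offset":[0.01,0.1,0],"spin":0},{"offset":[0.01,0.1,0],"spin":0},{"offset":[0.02,0.1,0],"spin":0},{"offset":[0.02,0.1,0],"spin":0},{"offset":[0.02,0.1,0],"spin":0},{"offset":[0,0.08,0],"spin":0},{"offset":[0,0.04,0],"spin":0},{"offset":[0,0,0],"spin":0},{"offset":[0,0,0],"spin":0}]'
python3 -m crank '[{"offset":[0,0,0.1],"spin":0},{"offset":[0,0,0.1],"spin":0},{"offset":[0,0,0.1],"spin":0},{"offset":[0,0,0.06],"spin":0},{"offset":[0,0,0],"spin":0},{"offset":[0,0,0],"spin":0}]'
python3 -m crank '[{"offset":[0,0,0],"spin":0},{"offset":[0,0,0],"spin":0},{"offset":[0,0,0],"spin":0},{"offset":[0,0,0],"spin":0}]' 0.5
python3 -m crank '[{"offset":[0,0,-0.05],"spin":0},{"offset":[0,0,-0.1],"spin":0},{"offset":[0,0,-0.1],"spin":0},{"offset":[0,0,-0.12],"spin":0},{"offset":[0,0,-0.12],"spin":0},{"offset":[0,0,0],"spin":0}]'
python3 - <<'E'
from h import *
need(555.5,-327,230,159)
p,d=snap('scene','sc2'); p2,_=snap('top','top2')
a=cv2.resize(p[90:230,220:380],None,fx=2.5,fy=2.5,interpolation=cv2.INTER_CUBIC)
b=cv2.resize(p2[140:240,60:180],None,fx=3.3,fy=3.5,interpolation=cv2.INTER_CUBIC)
cv2.imwrite('pics/c2.png',np.hstack([a[:350],b[:350]])[:,:,::-1])
E
```

```text
t: 6.2
tcp_pos: [557.2, 335.7, 172.0]
ee_rot: [-179.8, -0.1, 177.5]
force: [0.7, -0.3, -0.5]
grip_width: 23.3
t: 6.8
tcp_pos: [558.1, 335.9, 29.8]
ee_rot: [-179.9, 0.0, 177.4]
force: [0.5, 0.2, 0.8]
grip_width: 23.3
t: 7.2
tcp_pos: [557.4, 338.9, 30.3]
ee_rot: [179.9, 0.1, 177.6]
force: [-0.1, -0.6, -1.1]
grip_width: 42.8
t: 7.8
tcp_pos: [561.1, 340.7, 235.1]
ee_rot: [179.4, 0.9, 177.6]
force: [0.8, 0.0, 0.9]
grip_width: 43.0
tcp [561.1 340.7 235.1] yaw 177.61 tot offset [-0.0553 -1.6683 -0.0029] spin 3.101 F [0.8 0.  0.9] w 43.0 t 7.8
```

View pics/c2.png

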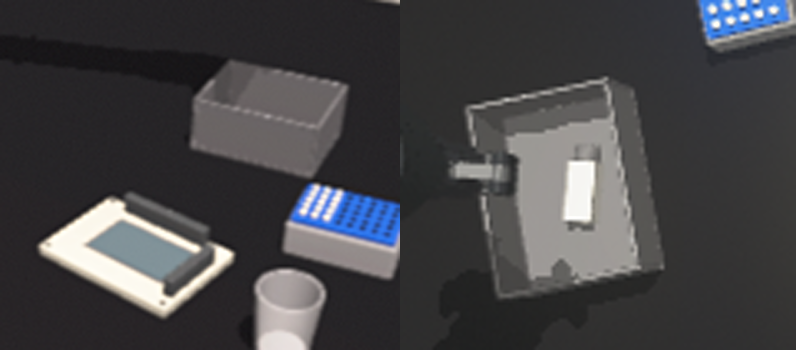

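The pictures show the vial lying free in the tub at (580,185) in the right half, and the reader empty. Next, the block.

```bash
python3 -m crank '[{"offset":[0,-0.06,0],"spin":0},{"offset":[0,-0.12,0],"spin":0},{"offset":[0,-0.12,0],"spin":0},{"offset":[0,-0.12,0],"spin":0},{"offset":[0,-0.12,0],"spin":0},{"offset":[0,-0.12,0],"spin":0},{"offset":[0,-0.12,0],"spin":0},{"offset":[0,-0.12,0],"spin":0},{"offset":[0,-0.12,0],"spin":0},{"offset":[0,-0.12,0],"spin":0},{"offset":[0,-0.12,0],"spin":0},{"offset":[0,-0.12,0],"spin":0}]' 0.6
python3 -m crank '[{"offset":[-0.05,-0.12,0],"spin":0},{"offset":[0,-0.1,0],"spin":0},{"offset":[0,-0.06,0],"spin":0},{"offset":[0,0,0],"spin":0.8},{"offset":[0,0,0],"spin":0.8},{"offset":[0,0,0],"spin":0.8},{"offset":[0,0,0],"spin":0.7},{"offset":[0,0,0],"spin":0},{"offset":[0,0,0],"spin":0},{"offset":[0,0,0],"spin":0}]'
python3 -c "
from h import *;need(555.5,-327,75,159)"
```

```text
t: 9.1
tcp_pos: [532.3, -214.1, 223.3]
ee_rot: [179.9, -0.2, 177.6]
force: [1.4, 0.2, -0.7]
grip_width: 51.2
t: 10.1
tcp_pos: [548.0, -323.6, 224.5]
ee_rot: [180.0, -0.1, 159.1]
force: [-0.7, 0.1, 0.2]
grip_width: 51.2
tcp [ 548.  -323.6  224.5] yaw 159.06 tot offset [-0.021  -0.0014  0.3736] spin 0.01 F [-0.7  0.1  0.2] w 51.2 t 10.1
```

```bash
python3 -m crank '[{"offset":[-0.021,-0.001,0.05],"spin":0},{"offset":[0,0,0.1],"spin":0},{"offset":[0,0,0.1],"spin":0},{"offset":[0,0,0.1],"spin":0},{"offset":[0,0,0.06],"spin":0},{"offset":[0,0,0.045],"spin":0},{"offset":[0,0,0.02],"spin":0},{"offset":[0,0,0],"spin":0},{"offset":[0,0,0],"spin":0}]'
python3 -c "
from h import *;need(555.5,-327,32,159)"
```

```text
t: 11.0
tcp_pos: [556.7, -327.8, 36.3]
ee_rot: [-180.0, 0.1, 159.0]
force: [0.2, -0.2, 0.9]
grip_width: 51.1
tcp [ 556.7 -327.8   36.3] yaw 159.01 tot offset [0.0035 0.0008 0.0107] spin 0.002 F [ 0.2 -0.2  0.9] w 51.1 t 11.0
```

```bash
python3 -m crank '[{"offset":[0,0,0.01],"spin":0},{"offset":[0,0,0],"spin":0},{"offset":[0,0,0],"spin":0},{"offset":[0,0,0],"spin":0},{"offset":[0,0,0],"spin":0},{"offset":[0,0,0],"spin":0},{"offset":[0,0,0],"spin":0},{"offset":[0,0,0],"spin":0},{"offset":[0,0,0],"spin":0},{"offset":[0,0,0],"spin":0},{"offset":[0,0,0],"spin":0},{"offset":[0,0,0],"spin":0}]' 0 80
python3 -m crank '[{"offset":[0,0,-0.02],"spin":0},{"offset":[0,0,-0.05],"spin":0},{"offset":[0,0,-0.06],"spin":0},{"offset":[0,0,-0.06],"spin":0},{"offset":[0,0,-0.04],"spin":0},{"offset":[0,0,0],"spin":-0.7},{"offset":[0,0,0],"spin":-0.7},{"offset":[0,0,0],"spin":-0.7},{"offset":[0,0,0],"spin":-0.7},{"offset":[0,0,0],"spin":-0.7},{"offset":[0,0,0],"spin":0},{"offset":[0,0,0],"spin":0}]'
python3 - <<'E'
from h import *
need(575,20,120,180)
p,d=snap('scene','sc3')
cv2.imwrite('pics/c3.png',cv2.resize(p[140:340,60:330],None,fx=2.5,fy=2.5,interpolation=cv2.INTER_CUBIC)[:,:,::-1])
E
```

```text
t: 12.2
tcp_pos: [556.7, -326.9, 32.1]
ee_rot: [180.0, 0.1, 159.0]
force: [-0.5, 2.1, 5.0]
grip_width: 12.5
t: 13.4
tcp_pos: [555.0, -327.3, 122.1]
ee_rot: [180.0, -0.1, 179.9]
force: [0.3, -0.8, -4.2]
grip_width: 12.4
tcp [ 555.  -327.3  122.1] yaw 179.87 tot offset [-0.0479  0.8684  0.0058] spin -0.022 F [ 0.3 -0.8 -4.2] w 12.4 t 13.4
```

View pics/c3.png

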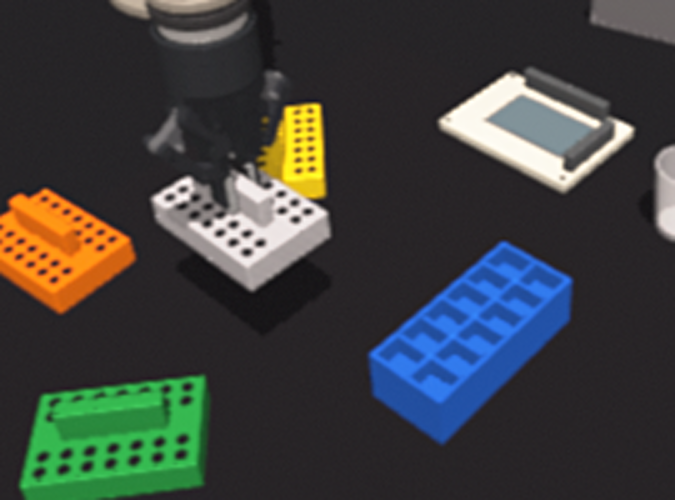

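The block is held level by the rib at (250,200), with its shadow below, and it weighs about 4 N. I'll carry it to a spot short of the corner and look again.

```bash
python3 -m crank '[{"offset":[0,0.04,0],"spin":0},{"offset":[0,0.08,0],"spin":0},{"offset":[0,0.1,0],"spin":0},{"offset":[0,0.1,0],"spin":0},{"offset":[0,0.1,0],"spin":0},{"offset":[0,0.1,0],"spin":0},{"offset":[0,0.1,0],"spin":0},{"offset":[-0.01,0.1,0],"spin":0},{"offset":[-0.01,0.08,0],"spin":0},{"offset":[-0.01,0.04,0],"spin":0},{"offset":[0,0.01,0],"spin":0},{"offset":[0,0,0],"spin":0}]'
python3 - <<'E'
from h import *
need(577,24,60,180)
p,d=snap('scene','sc4');p2,d2=snap('top','top4')
a=cv2.resize(p[90:230,210:340],None,fx=3,fy=3,interpolation=cv2.INTER_CUBIC)
b=cv2.resize(p2[140:232,175:260],None,fx=420/92,fy=420/92,interpolation=cv2.INTER_CUBIC)
b=cv2.resize(b,(388,420));print(a.shape,b.shape)
cv2.imwrite('pics/c4.png',np.hstack([a,b])[:,:,::-1])
E
```

```text
t: 14.65
tcp_pos: [567.8, 11.8, 123.2]
ee_rot: [-179.9, -0.0, 180.0]
force: [0.4, -0.7, -4.5]
grip_width: 12.7
tcp [567.8  11.8 123.2] yaw 179.98 tot offset [-0.023   0.0308  0.1581] spin -0.003 F [ 0.4 -0.7 -4.5] w 12.7 t 14.65
(420, 390, 3) (420, 388, 3)
```

View pics/c4.png

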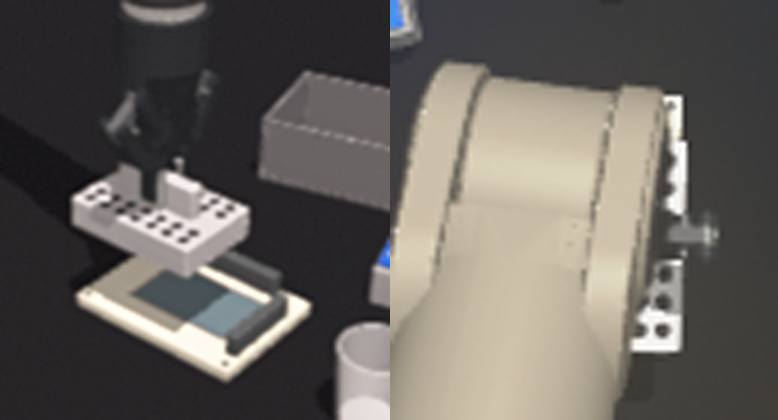

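The left half shows the block level above the reader, with top-face corners about (72,200), (185,250), (249,211). The reader's top corners are (77,296), (228,373), (311,303). In the top view the arm hides most of it. I'll measure both in the scene camera.

```bash
python3 - <<'E'
from h import *
import cv2
f=lambda P:[(210+(x+.5)/3-.5,90+(y+.5)/3-.5) for x,y in P]
def corners(img,pts):
    g=cv2.cvtColor(img,cv2.COLOR_RGB2GRAY)
    c=np.array(pts,np.float32).reshape(-1,1,2);return cv2.cornerSubPix(g,c,(3,3),(-1,-1),(3,50,.01)).reshape(-1,2)
p=np.load('pics/sc4.npz')['p'];p0=np.load('pics/sc0.npz')['p'] if 0 else np.load('pics/scene0.npz')['p']
for nm,P,z in(('block',[(72,200),(185,250),(249,211)],119),('reader',[(77,296),(228,373),(311,303)],12)):
  for q in (f(P),corners(p,f(P))):
    W=w('scene','sc4',q,z); ex=W[1]-W[0]; ey=W[2]-W[1]
    print(nm,'ctr',((W[0]+W[2])/2).round(1),'len',np.linalg.norm(ex).round(1),np.linalg.norm(ey).round(1),'yaw',np.degrees(np.arctan2(ex[1],ex[0])).round(2),np.degrees(np.arctan2(-ey[0],ey[1])).round(2))
# depth-based block edges in scene cam: points with z 114..124
d=np.load('pics/sc4.npz')['d'];q=[(u,v) for v in range(140,190) for u in range(225,300)]
W=w('scene','sc4',q);m=(W[:,2]>112)&(W[:,2]<123)&(W[:,0]<680)&(W[:,0]>480);W=W[m]
r=cv2.minAreaRect(W[:,:2].astype(np.float32));print('z',np.median(W[:,2]),[np.round(x,1) for x in r])
# side faces
E
```

```text
block ctr [570.9   8.5 119. ] len 122.0 81.1 yaw 1.31 -3.32
block ctr [566.7  12.8 119. ] len 126.5 85.6 yaw -0.58 -0.58
reader ctr [588.8  36.5  12. ] len 171.9 128.0 yaw 0.48 1.01
reader ctr [587.2  37.   12. ] len 180.0 135.6 yaw -2.74 2.68
z 118.98412428213348 [array([569.2,  11. ]), array([128.8,  88.8]), np.float64(0.3)]
```

The block is centred on the TCP within about 2 mm, and the yaws agree within 1°. I'll lower it onto the glass about 18 mm short of both stops.

```bash
python3 -m crank '[{"offset":[-0.018,0.025,0.02],"spin":0},{"offset":[0,0,0.05],"spin":0},{"offset":[0,0,0.05],"spin":0},{"offset":[0,0,0.04],"spin":0},{"offset":[0,0,0.02],"spin":0},{"offset":[0,0,0],"spin":0},{"offset":[0,0,0],"spin":0},{"offset":[0,0,0],"spin":0}]'
python3 -m crank '[{"offset":[0,0,0.004],"spin":0},{"offset":[0,0,0.003],"spin":0},{"offset":[0,0,0.003],"spin":0},{"offset":[0,0,0],"spin":0},{"offset":[0,0,0],"spin":0}]'
python3 -m crank '[{"offset":[0,0,0.003],"spin":0},{"offset":[0,0,0],"spin":0},{"offset":[0,0,0],"spin":0}]'
```

```text
t: 15.55
tcp_pos: [576.5, 22.5, 52.4]
ee_rot: [180.0, 0.1, 180.0]
force: [0.6, 0.7, -4.0]
grip_width: 12.2
t: 16.05
tcp_pos: [575.2, 22.8, 47.2]
ee_rot: [180.0, -0.0, 180.0]
force: [-0.8, -0.9, -4.2]
grip_width: 12.9
t: 16.35
tcp_pos: [575.2, 22.7, 46.0]
ee_rot: [-180.0, -0.0, 180.0]
force: [-0.3, 0.5, -5.6]
grip_width: 12.7
```

```bash
python3 -m crank '[{"offset":[0,0,0.003],"spin":0},{"offset":[0,0,0],"spin":0},{"offset":[0,0,0],"spin":0}]'
python3 -m crank '[{"offset":[0,0,0.002],"spin":0},{"offset":[0,0,0],"spin":0},{"offset":[0,0,0],"spin":0}]'
python3 -m crank '[{"offset":[0,0,0.002],"spin":0},{"offset":[0,0,0],"spin":0},{"offset":[0,0,0],"spin":0}]'
```

```text
t: 16.65
tcp_pos: [575.2, 22.7, 44.8]
ee_rot: [-180.0, -0.0, 180.0]
force: [-0.4, -0.3, -4.7]
grip_width: 12.5
t: 16.95
tcp_pos: [575.4, 22.7, 44.1]
ee_rot: [180.0, 0.0, 180.0]
force: [-0.3, 0.8, -4.2]
grip_width: 12.5
t: 17.25
tcp_pos: [575.4, 22.7, 44.1]
ee_rot: [180.0, 0.0, 180.0]
force: [-3.0, 0.4, 3.1]
grip_width: 12.8
```

Contact with the glass is at z 44.1, as expected. Now I'll slide toward the far stop (+x).

```bash
python3 -m crank '[{"offset":[-0.005,0.005,0],"spin":0},{"offset":[-0.01,0.01,0],"spin":0},{"offset":[-0.008,0.008,0],"spin":0},{"offset":[-0.004,0.004,0],"spin":0},{"offset":[0,0,0],"spin":0},{"offset":[0,0,0],"spin":0}]'
python3 -m crank '[{"offset":[-0.003,0,0],"spin":0},{"offset":[0,0,0],"spin":0},{"offset":[0,0,0],"spin":0}]'
python3 -m crank '[{"offset":[-0.003,0,0],"spin":0},{"offset":[0,0,0],"spin":0},{"offset":[0,0,0],"spin":0}]'
```

```text
t: 17.85
tcp_pos: [586.8, 32.1, 44.1]
ee_rot: [-179.9, 0.1, 180.0]
force: [-2.8, -2.7, 4.8]
grip_width: 12.5
t: 18.15
tcp_pos: [586.8, 32.0, 44.1]
ee_rot: [-179.9, -0.1, 179.9]
force: [-5.4, -3.9, 7.4]
grip_width: 12.8
t: 18.45
tcp_pos: [587.8, 32.5, 44.1]
ee_rot: [-180.0, -0.1, 179.9]
force: [-5.1, -1.8, 8.1]
grip_width: 12.5
```

```bash
for i in 1; do :; done
python3 -m crank '[{"offset":[-0.003,0,0],"spin":0},{"offset":[0,0,0],"spin":0},{"offset":[0,0,0],"spin":0}]'
python3 -m crank '[{"offset":[-0.003,0,0],"spin":0},{"offset":[0,0,0],"spin":0},{"offset":[0,0,0],"spin":0}]'
python3 -m crank '[{"offset":[-0.003,0,0],"spin":0},{"offset":[0,0,0],"spin":0},{"offset":[0,0,0],"spin":0}]'
```

```text
t: 18.75
tcp_pos: [588.9, 32.8, 44.1]
ee_rot: [-180.0, -0.1, 180.0]
force: [-5.7, -2.3, 8.1]
grip_width: 13.0
t: 19.05
tcp_pos: [590.0, 33.1, 44.1]
ee_rot: [-180.0, -0.1, 180.0]
force: [-6.3, -1.8, 7.5]
grip_width: 12.9
t: 19.35
tcp_pos: [591.2, 33.3, 44.1]
ee_rot: [180.0, -0.1, 180.0]
force: [-5.3, -1.5, 8.0]
grip_width: 12.4
```

```bash
python3 -m crank '[{"offset":[-0.003,0,0],"spin":0},{"offset":[0,0,0],"spin":0},{"offset":[0,0,0],"spin":0}]'
python3 -m crank '[{"offset":[-0.003,0,0],"spin":0},{"offset":[0,0,0],"spin":0},{"offset":[0,0,0],"spin":0}]'
python3 -m crank '[{"offset":[-0.003,0,0],"spin":0},{"offset":[0,0,0],"spin":0},{"offset":[0,0,0],"spin":0}]'
```

```text
t: 19.65
tcp_pos: [592.4, 33.5, 44.1]
ee_rot: [180.0, -0.1, 180.0]
force: [-5.8, -1.0, 8.4]
grip_width: 12.4
t: 19.95
tcp_pos: [593.6, 33.6, 44.1]
ee_rot: [180.0, -0.1, 180.0]
force: [-5.6, -1.9, 8.9]
grip_width: 12.8
t: 20.25
tcp_pos: [593.6, 33.7, 44.1]
ee_rot: [180.0, -0.3, 180.0]
force: [-9.1, -0.0, 10.6]
grip_width: 12.6
```

The far stop is touched at x = 593.6. Now +y toward the left stop.

```bash
python3 -m crank '[{"offset":[0,0.003,0],"spin":0},{"offset":[0,0.003,0],"spin":0},{"offset":[0,0,0],"spin":0},{"offset":[0,0,0],"spin":0}]'
python3 -m crank '[{"offset":[0,0.003,0],"spin":0},{"offset":[0,0,0],"spin":0},{"offset":[0,0,0],"spin":0}]'
python3 -m crank '[{"offset":[0,0.003,0],"spin":0},{"offset":[0,0,0],"spin":0},{"offset":[0,0,0],"spin":0}]'
python3 -m crank '[{"offset":[0,0.003,0],"spin":0},{"offset":[0,0,0],"spin":0},{"offset":[0,0,0],"spin":0}]'
```

```text
t: 20.65
tcp_pos: [593.6, 33.7, 44.1]
ee_rot: [-179.9, -0.2, 179.9]
force: [-8.8, -3.8, 10.1]
grip_width: 12.5
t: 20.95
tcp_pos: [593.6, 33.7, 44.1]
ee_rot: [-179.8, -0.2, 179.9]
force: [-9.5, -4.8, 11.0]
grip_width: 12.2
t: 21.25
tcp_pos: [593.6, 33.8, 44.1]
ee_rot: [-179.7, -0.2, 179.8]
force: [-8.9, -6.9, 10.7]
grip_width: 12.7
t: 21.55
tcp_pos: [593.5, 34.0, 44.2]
ee_rot: [-179.7, -0.3, 179.8]
force: [-9.1, -7.8, 10.5]
grip_width: 12.7
```

y hardly moves, so this could be friction from pressing down. I'll ease the downward push slightly and continue.

```bash
python3 -m crank '[{"offset":[0,0,-0.002],"spin":0},{"offset":[0,0,0],"spin":0},{"offset":[0,0,0],"spin":0}]'
python3 -m crank '[{"offset":[0,0.002,0],"spin":0},{"offset":[0,0,0],"spin":0},{"offset":[0,0,0],"spin":0}]'
python3 -m crank '[{"offset":[0,0.002,0],"spin":0},{"offset":[0,0,0],"spin":0},{"offset":[0,0,0],"spin":0}]'
```

```text
t: 21.85
tcp_pos: [593.4, 34.2, 44.3]
ee_rot: [-179.7, -0.3, 179.8]
force: [-7.5, -7.0, 7.5]
grip_width: 12.3
t: 22.15
tcp_pos: [593.4, 34.3, 44.3]
ee_rot: [-179.6, -0.3, 179.7]
force: [-8.2, -8.1, 7.8]
grip_width: 12.4
t: 22.45
tcp_pos: [593.4, 34.5, 44.3]
ee_rot: [-179.6, -0.3, 179.7]
force: [-8.1, -8.8, 8.5]
grip_width: 12.4
```

```bash
python3 - <<'E'
from h import *
p,d=snap('scene','sc5')
cv2.imwrite('pics/c5.png',cv2.resize(p[130:225,220:325],None,fx=6,fy=6,interpolation=cv2.INTER_CUBIC)[:,:,::-1])
E
```

```text
(no output)
```

View pics/c5.png

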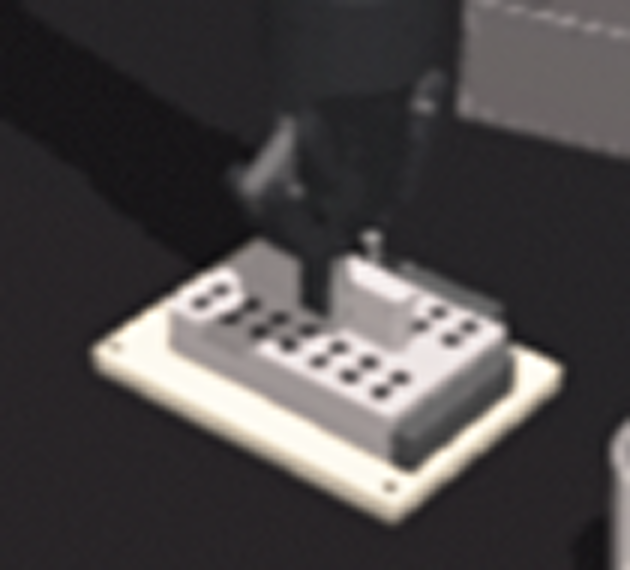

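The block sits against the far stop, at (410,440) in the crop. The left stop is a thin band behind it at (450,285). I'll measure the margin from the reader's -y edge, which should be 25 mm when seated.

```bash
python3 - <<'E'
from h import *
f=lambda P:[(220+(x+.5)/6-.5,130+(y+.5)/6-.5) for x,y in P]
print('block bottom',w('scene','sc5',f([(172,350),(280,403),(395,461)]),12).round(1).tolist())
print('block top',w('scene','sc5',f([(170,313),(390,425),(505,338)]),40).round(1).tolist())
print('reader edge',w('scene','sc5',f([(95,352),(240,435),(394,513)]),12).round(1).tolist())
print('reader right corner',w('scene','sc5',f([(562,375)]),12).round(1).tolist())
# image profile perpendicular through the stop band at top edge, right part
p=np.load('pics/sc5.npz')['p'].mean(2);p0=np.load('pics/scene0.npz')['p'].mean(2)
u=296;print([(v,int(p[v,u]),w('scene','sc5',[(u,v)]).round(0)[0].tolist()) for v in range(172,186)])
E
```

```text
block bottom [[529.9, -3.8, 12.0], [593.0, -2.8, 12.0], [657.0, -2.7, 12.0]]
block top [[536.1, -11.8, 40.0], [660.8, -13.3, 40.0], [661.8, 69.5, 40.0]]
reader edge [[503.9, -27.8, 12.0], [594.2, -32.0, 12.0], [677.7, -30.9, 12.0]]
reader right corner [[677.1, 95.7, 12.0]]
[(172, 38, [573.0, 161.0, -1.0]), (173, 38, [577.0, 156.0, -1.0]), (174, 37, [581.0, 150.0, 1.0]), (175, 36, [583.0, 147.0, -0.0]), (176, 37, [586.0, 144.0, -1.0]), (177, 60, [591.0, 137.0, 1.0]), (178, 92, [619.0, 95.0, 33.0]), (179, 101, [622.0, 90.0, 34.0]), (180, 117, [625.0, 86.0, 33.0]), (181, 182, [634.0, 72.0, 42.0]), (182, 229, [636.0, 69.0, 41.0]), (183, 212, [639.0, 67.0, 40.0]), (184, 177, [641.0, 64.0, 40.0]), (185, 166, [644.0, 58.0, 41.0])]
```

The left stop's top shows about 12 mm of width where only about 5 would show in contact, so a gap of about 5 mm remains. It is sticking on friction against the far stop. I'll release x a little, slide y, then press x again.

```bash
python3 -m crank '[{"offset":[0.005,0,0],"spin":0},{"offset":[0,0,0],"spin":0},{"offset":[0,0,0],"spin":0}]'
python3 -m crank '[{"offset":[0.003,0,0],"spin":0},{"offset":[0,0,0],"spin":0},{"offset":[0,0,0],"spin":0}]'
```

```text
t: 22.8
tcp_pos: [593.6, 38.5, 44.2]
ee_rot: [-179.8, -0.0, 179.9]
force: [-3.4, -5.1, 2.7]
grip_width: 12.4
t: 23.1
tcp_pos: [593.3, 41.6, 44.1]
ee_rot: [180.0, 0.1, -180.0]
force: [1.2, -1.8, 0.1]
grip_width: 12.7
```

```bash
python3 -m crank '[{"offset":[0,0.003,0.001],"spin":0},{"offset":[0,0,0],"spin":0},{"offset":[0,0,0],"spin":0}]'
python3 -m crank '[{"offset":[0,0.003,0],"spin":0},{"offset":[0,0,0],"spin":0},{"offset":[0,0,0],"spin":0}]'
python3 -m crank '[{"offset":[0,0.003,0],"spin":0},{"offset":[0,0,0],"spin":0},{"offset":[0,0,0],"spin":0}]'
```

```text
t: 23.4
tcp_pos: [593.3, 41.9, 44.1]
ee_rot: [-180.0, 0.1, 180.0]
force: [0.6, -3.8, 2.2]
grip_width: 12.2
t: 23.7
tcp_pos: [593.3, 42.0, 44.2]
ee_rot: [-179.9, 0.1, 180.0]
force: [0.7, -5.7, 3.8]
grip_width: 13.0
t: 24.0
tcp_pos: [593.3, 42.0, 44.2]
ee_rot: [-179.8, 0.1, 179.9]
force: [0.6, -7.4, 3.2]
grip_width: 12.5
```

y stops at 42.0 and the force rises. I'll build up the push on both sides.

```bash
python3 -m crank '[{"offset":[-0.003,0.003,0],"spin":0},{"offset":[-0.003,0.003,0],"spin":0},{"offset":[0,0,0],"spin":0},{"offset":[0,0,0],"spin":0}]'
python3 -m crank '[{"offset":[-0.003,0.003,0],"spin":0},{"offset":[-0.003,0.003,0],"spin":0},{"offset":[0,0,0],"spin":0},{"offset":[0,0,0],"spin":0}]'
python3 -m crank '[{"offset":[-0.003,0,0],"spin":0},{"offset":[-0.003,0,0],"spin":0},{"offset":[-0.003,0,0],"spin":0},{"offset":[0,0,0],"spin":0},{"offset":[0,0,0],"spin":0}]'
```

```text
t: 24.4
tcp_pos: [593.3, 42.1, 44.2]
ee_rot: [-179.7, -0.2, 179.9]
force: [-4.6, -9.5, 8.2]
grip_width: 12.5
t: 24.8
tcp_pos: [593.3, 42.1, 44.2]
ee_rot: [-179.5, -0.5, 179.8]
force: [-10.1, -12.3, 11.9]
grip_width: 12.8
t: 25.3
tcp_pos: [593.6, 42.1, 44.4]
ee_rot: [-179.5, -0.9, 179.8]
force: [-17.3, -12.5, 19.2]
grip_width: 12.3
```

```bash
python3 -m crank '[{"offset":[0,0.003,-0.001],"spin":0},{"offset":[0,0.003,-0.001],"spin":0},{"offset":[0,0.003,0],"spin":0},{"offset":[0,0,0],"spin":0},{"offset":[0,0,0],"spin":0},{"offset":[0,0,0],"spin":0}]'
python3 - <<'E'
from h import *
p,d=snap('scene','sc6');snap('top','top6')
cv2.imwrite('pics/c6.png',cv2.resize(p[130:225,220:325],None,fx=6,fy=6,interpolation=cv2.INTER_CUBIC)[:,:,::-1])
s=manip.state();print(s['force'],s['ft_torque'],s['tcp_pos'],s['ee_rot'],s['joint_velocities'].round(2) if hasattr(s['joint_velocities'],'round') else '')
pp=p.mean(2)
for u in (292,296,298): print([(v,int(pp[v,u]),w('scene','sc6',[(u,v)]).round(0)[0].tolist()) for v in range(175,184)])
E
```

```text
t: 25.9
tcp_pos: [593.6, 42.1, 44.5]
ee_rot: [-179.3, -0.9, 179.7]
force: [-15.5, -16.8, 15.8]
grip_width: 12.6
[-15.92009455 -16.72814249  15.54015528] [-3.00953142  2.64034492  0.44144071] [593.62765758  42.09812577  44.45798917] [-179.28400444   -0.87866143  179.68493672] [ 0.03  0.05 -0.11  0.08  0.04  0.01 -0.02]
[(175, 60, [575.0, 139.0, 0.0]), (176, 115, [604.0, 96.0, 32.0]), (177, 180, [613.0, 84.0, 40.0]), (178, 228, [615.0, 81.0, 39.0]), (179, 233, [620.0, 74.0, 41.0]), (180, 211, [622.0, 72.0, 40.0]), (181, 181, [626.0, 65.0, 42.0]), (182, 118, [629.0, 62.0, 41.0]), (183, 132, [631.0, 59.0, 41.0])]
[(175, 36, [584.0, 147.0, -0.0]), (176, 34, [587.0, 142.0, 1.0]), (177, 60, [588.0, 141.0, -2.0]), (178, 136, [620.0, 93.0, 34.0]), (179, 206, [627.0, 83.0, 39.0]), (180, 193, [630.0, 78.0, 40.0]), (181, 200, [633.0, 74.0, 41.0]), (182, 233, [636.0, 70.0, 41.0]), (183, 230, [638.0, 67.0, 40.0])]
[(175, 37, [587.0, 152.0, -1.0]), (176, 35, [590.0, 148.0, -1.0]), (177, 36, [593.0, 143.0, -1.0]), (178, 63, [597.0, 139.0, -0.0]), (179, 142, [627.0, 92.0, 35.0]), (180, 230, [634.0, 82.0, 40.0]), (181, 237, [638.0, 77.0, 41.0]), (182, 180, [639.0, 75.0, 39.0]), (183, 139, [643.0, 70.0, 40.0])]
```

View pics/c6.png

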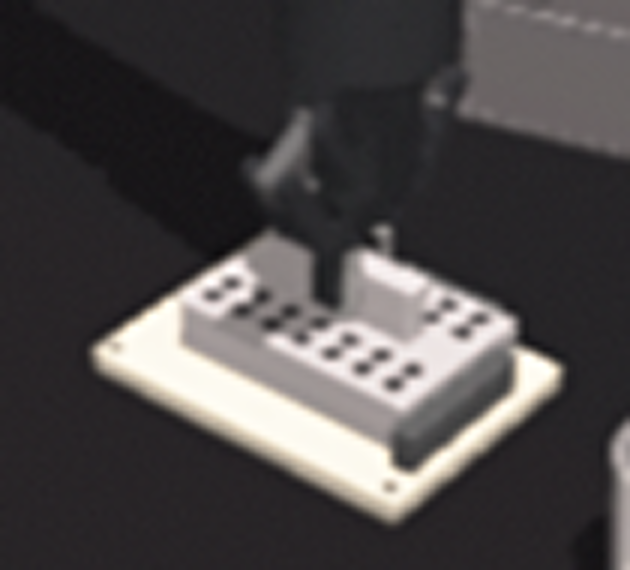

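The back edge of the block now reaches the left stop's inner face (only a thin sliver shows), and its right end meets the far stop. The tool has tilted about 1.1° under the push, so I'll check that the block itself is level and square while holding.

```bash
python3 -m crank '[{"offset":[0,0,0],"spin":0},{"offset":[0,0,0],"spin":0},{"offset":[0,0,0],"spin":0},{"offset":[0,0,0],"spin":0},{"offset":[0,0,0],"spin":0},{"offset":[0,0,0],"spin":0},{"offset":[0,0,0],"spin":0},{"offset":[0,0,0],"spin":0},{"offset":[0,0,0],"spin":0},{"offset":[0,0,0],"spin":0}]'
python3 - <<'E'
from h import *
def plane(f,P0,lo,hi,nm):
    q=[(u,v) for v in range(130,225) for u in range(220,325)]
    W=w('scene',f,q);x0,x1,y0,y1=P0
    m=(W[:,0]>x0)&(W[:,0]<x1)&(W[:,1]>y0)&(W[:,1]<y1)&(W[:,2]>lo)&(W[:,2]<hi);W=W[m]
    for _ in range(3):
        A=np.c_[W[:,:2]-W[:,:2].mean(0),np.ones(len(W))];c=np.linalg.lstsq(A,W[:,2],rcond=None)[0];r=W[:,2]-A@c;W=W[abs(r)<2.0*r.std()]
    print(nm,len(W),'slopes deg x,y',np.degrees(c[:2]).round(2),'z',c[2].round(2),'sd',r.std().round(2))
snap('scene','sc7')
plane('sc6',(535,652,3,80),34,46,'block')
plane('sc7',(535,652,3,80),34,46,'block again')
plane('scene0',(505,640,-25,75),6,18,'reader (start)')
plane('sc4',(507,630,-28,52),112,125,'block in air')
E
```

```text
t: 27.0
tcp_pos: [593.6, 42.1, 44.5]
ee_rot: [-179.3, -0.9, 179.7]
force: [-15.9, -16.2, 15.7]
grip_width: 12.4
block 404 slopes deg x,y [-0.23 -0.07] z 40.72 sd 1.08
block again 392 slopes deg x,y [-0.21 -0.35] z 40.48 sd 0.99
reader (start) 755 slopes deg x,y [0.15 0.38] z 12.21 sd 1.12
block in air 457 slopes deg x,y [-0.09 -0.07] z 119.28 sd 0.83
```

The block is level (slopes under about 0.7° relative to the reader), at the right height, and the forces are steady. Handing in.

```bash
python3 -c "
from h import *
manip.job_done();s=manip.state();print(s['t'],s['tcp_pos'],s['force'],s['grip_width'])"
```

```text
the job is handed in; nothing more can be done
the job is handed in; nothing more can be done
```

I dropped the vial in the discard tub, then carried the tube block to the reader and pressed it into the corner. I handed in at about 27 s, still gripping the block and pressing it against both stops. `job_done()` reports no verdict, and the state could not be read after it.

**Last checks before handing in:**
- **Push:** a steady -15.9 N in x and -16.2 N in y, measured at the wrist. The force on each stop itself isn't measured. It is the wrist force less friction, and I estimate at least 3 N on the left stop and more on the far one.
- **Position:** the arm held at x 593.6, y 42.1 mm while the push increased. The camera showed the block's edges at both stops.
- **Height and level:** the block's top measured about 40.5 mm high, against 40 mm expected. It was level within about 0.7° of the reader.
- **Grip:** the fingers read 12.4 mm on the 14 mm rib, and had read about that since the grasp.
- **Vial:** seen lying free in the tub in the picture taken just after its release.
- **Bystanders:** I made no contact with the tip box, rack or beaker that I know of, but did not measure their positions at the end.

**What disagreed:**
- **Friction stick:** on the first push in y, the block stuck about 8 mm short of the left stop. I eased the x push, slid it home and pressed again.
- **Stop position:** the left stop was about 3 mm farther in y than my top-camera estimate, and the scene camera was closer.
- **Tool tilt:** the tool leaned about 1.1° under load, while the block itself measured level.

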